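# Shut the soap box beside the bamboo cup

## Task

Two grey soap boxes stand half open on the rattan shelf. With the fingertips, gently press on the thumb spot in the middle of the lid of the one beside the bamboo cup until it is fully shut, then draw back clear of it. Leave the other soap box open to dry, and leave everything else undisturbed.

Things in the scene. Friction and masses are not known exactly. Their poses are not given: they have to be found in the camera images.
- soap_box: The box to shut, with the bamboo cup by its +y end: oblong grey soap box, 70 mm (x) x 100 mm (y), fixed to the shelf. Origin under its centre, at shelf height; z up, x towards the hinge. The flat lid (72 x 102 x 6 mm) hinges at x = 35, z = 36 mm; shut, its top is level at z = 42 mm. Fingertips straight down over its centre meet the lid at any start and press it shut.
- soap_lid (a joint): Lid angle of that soap box, rad. 0 = fully shut and level, grows as it opens; at the start it stands open 0.45 to 0.8. A friction hinge that stays where it is left: about 1 to 3 N straight down on the middle of the lid pushes it shut, where it meets a firm stop.
- soap_lid_middle (a point): The thumb spot in the middle of the top of that box's lid, a flat grey disc 24 mm across, 40 mm from the hinge (5 mm from the box's centre, z = 42 mm, when shut). Moves with the lid; z is normal to the lid.
- other_box: The box to leave open, with the glass tumbler by its +y end: oblong grey soap box, 70 mm (x) x 100 mm (y), fixed to the shelf. Origin under its centre, at shelf height; z up, x towards the hinge. The flat lid (72 x 102 x 6 mm) hinges at x = 35, z = 36 mm; shut, its top is level at z = 42 mm.
- other_lid (a joint): Lid angle of the other soap box, rad; 0 = shut, grows as it opens.
- other_lid_edge (a point): Middle of the free edge of the other box's lid, top side, 72 mm from its hinge.
- bamboo_cup: Bamboo cup, loose, 68 mm across, 95 mm tall; origin under its centre. Stands beside the box to be shut, 113 to 134 mm from that box's centre.
- tumbler: Clear glass tumbler, loose, 68 mm across, 110 mm tall; origin under its centre. Stands beside the other box.
- cap_case: White plastic shower cap case, closed, loose round box 102 mm across, 35 mm tall; origin under its centre.
- nail_brush: Wooden nail brush, loose, 38 x 90 x 28 mm, bristles down; origin under its centre, y along it.
- comb: Dark wooden comb, loose, lying flat, 33 x 130 x 6 mm; origin under its middle, y along it.
- shampoo: Amber shampoo bottle, loose, 60 mm across, 130 mm tall; origin under its centre.
- hair_clip: Red plastic hair clip, 70 mm long, hanging free on a hook of the 209 mm tall steel hook rail at the back; origin at its upper end, on the hook.

How it is judged:
On the way, in this order (a step that is already met when the one before it is completed fails the run):
1. the fingertips press about the middle of the open lid of the soap box beside the cup (within 35 mm) (contact force between the fingers and soap_box above 0.1 N and value of joint soap_lid above 0.1 rad and horizontal distance between the grasp point and soap_lid_middle below 0.035 m), for 0.04 s.
2. its lid is down (value of joint soap_lid below 0.06 rad), for 0.1 s.
At the end, for the whole second after the job is handed in: The lid of the soap box beside the bamboo cup is shut (within 0.06 rad, 4 mm at its edge), the other lid has not moved (8 mm at its edge), the loose things stand still where they were (10 mm) and the hair clip hangs straight (0.25 rad) (value of joint soap_lid below 0.06 rad and distance of other_lid_edge from where it was at the start of the episode below 0.008 m and angle between hair_clip's own z axis and vertical below 0.25 rad and distance of each of bamboo_cup, tumbler, cap_case, nail_brush, comb, shampoo from where it was at the start of the episode below 0.01 m and linear speed of each of bamboo_cup, tumbler, shampoo below 0.02 m/s); the robot touches nothing.
It fails at once if the soap box is pressed hard (over 25 N) (contact force between the arm and soap_box above 25 N).
It fails at once if the lid is lifted further open instead of being pressed (over 0.95 rad) (value of joint soap_lid above 0.95 rad).
It fails at once if the other soap box's lid is moved (its edge by over 8 mm) (distance of other_lid_edge from where it was at the start of the episode above 0.008 m).
It fails at once if a loose bystander is disturbed (moved over 10 mm) (distance of any of bamboo_cup, tumbler, cap_case, nail_brush, comb, shampoo from where it was at the start of the episode above 0.01 m).
It fails at once if the cup, tumbler, shampoo or hanging hair clip is tipped (over 0.25 rad) (angle between any of bamboo_cup, tumbler, shampoo, hair_clip's own z axis and vertical above 0.25 rad).
It also fails if it takes over 32 s, if anything falls off the work surface, if the arm or the gripper's body presses on something with over 40 N, if the wrist force passes 120 N, or if a joint passes its speed limit or range.

## Robot

A 6-joint arm with a two-finger parallel gripper is mounted at the origin on the work surface. World frame = base frame: x ahead of the robot, y to its left, z up, the work surface at z = 0. Lengths are in m, angles in rad, forces in N, time in s.
With the tool pointing down it reaches from about 0.375 to 0.9 m from the base axis. Payload 3.1 kg.
Tool frame: the origin (TCP) lies at the centre of the arm's flange, where the gripper is bolted on; the fingertips stand 173 mm ahead of it and the grasp point (between the pads) lies 155 mm ahead of it; z points along the fingers, y is the line along which they close (so a half turn about z gives the same grasp; the last joint's range is limited). The gripper opens to 85 mm and grips with 20 to 120 N. Pads are 22 mm wide; open, the fingers measure 114 mm over their backs; the gripper's body (76 mm by 85 mm) begins 54 mm behind the grasp point. The pads swing forward as they close: fully open they stand 13 mm farther back than shut.
Start: joints at [1.04, 0.527, 1.433, -0, 1.181, -0.178], TCP at [0.215, 0.587, 0.405] pointing down, gripper open.
Joint ranges: [-3.08, 3.08], [-0.75, 2.2], [0.22, 2.44], [-1.43, 4.57], [0, 2.65], [-2.85, 2.85]. Speed limits (rad/s): [2.79, 2.79, 3.14, 3.14, 3.14, 3.14].

## Interface

Orientations are given as a unit quaternion [x, y, z, w].
In Python, from station import * gives the robot as it stands.
- The arm moves only by the shell command python3 -m jog 'ROWS' [OPENING] [FORCE]. ROWS is a JSON object of lists of equal length, an entry for each row: "linear": the shift along the world's x, y, z in mm, a list of three; "turn": the turn about the world's z in units of 5 degrees (1.0 is 5 degrees). A call has 1 to 12 rows; each row shifts and turns the commanded pose from where the row before left it; what a row does not reach is not made up. A row lasts 1/8 s, in which the tool goes at most 62.5 mm and 10.7 degrees, less where a joint would pass 70% of its speed; a pose out of reach is approached as far as the arm can. A call is refused whole if a number of a shift passes 62.5 or a number of a turn 1, either way. A call with a gripper value outside its range is refused whole. OPENING is the opening, from 0 (shut) to 1 (fully open), set as the call begins (- or left out, the last holds). The fingers move at their own pace and stop on an object; FORCE is the grip in N (left out, the last holds). Time passes only in rows, so rows that do not move let the fingers close. It gives the time, the measured TCP pose, the force, the opening and the grip force at its end, in the units of the state.
- sense(): the state, without advancing time (a new reading comes with each control period).
- snapshot(name): name is "scene" or "top"; returns the picture (384x512x3 uint8, red, green, blue); there is no depth.
- get_calibration(name): a dict with "fx", "fy", "cx", "cy" (pixels), "world_to_cam" (4x4, takes a point from world to camera coordinates). Camera axes: x right, y down, z forward; pixel columns grow to the right and rows downward; lengths in m; the calibration is good to about 2 mm. A picture is of the moment at which its call begins. get_calibration takes no time and is no camera call.
- sign_off(): hands the job in; it is judged then, once.
The state is a dict: "t": time; "q": joint angles; "qd": joint speeds; "tau": joint torques, N m; "tcp_pos": TCP position; "tool_rot": TCP orientation; "force": force on the tool from outside, world axes, zero at the start; "ft_torque": the same for the moment, N m; "finger_gap": opening from 0.0 (shut) to 1.0 (fully open); "gripper_force": force on a finger pad.
Only numpy, scipy, OpenCV 4.12 (cv2) and the standard library are available. Lean on these libraries where they do the work, as an engineer would, in place of code of your own. Each camera call takes 0.05 s, during which the arm holds its last target. There are 200 camera calls.

## Working session

There is one attempt and no reset: what is moved stays moved. The work goes in short steps, Python scripts to look and compute and a shell command to move; the robot and the scene stay as the last step left them, time stands still between calls to the robot, and variables do not carry over. Pictures are saved under pics/ and viewed, at most 10 in all, crops included, and the job is handed in when it is done.

```bash
mkdir -p pics; python3 - <<'E'
from station import *
import cv2
for n in("scene","top"):
    cv2.imwrite(f"pics/{n}0.png",snapshot(n)[:,:,::-1])
    print(n,get_calibration(n))
s=sense();print(s["t"],s["tcp_pos"],s["tool_rot"],s["force"],s["finger_gap"])
E
```

```text
scene {'fx': 486.86914526834545, 'fy': 486.86914526834545, 'cx': 255.0958194387727, 'cy': 197.47898021964855, 'world_to_cam': array([[ 0.23744326,  0.97113992, -0.02253786, -0.14963775],
       [ 0.64669002, -0.17534302, -0.7423253 , -0.30252275],
       [-0.72485359,  0.16168513, -0.66966051,  1.70995116],
       [ 0.        ,  0.        ,  0.        ,  1.        ]])}
top {'fx': 491.0311995775851, 'fy': 491.0311995775851, 'cx': 260.37207740879285, 'cy': 200.29402810640997, 'world_to_cam': array([[-0.01075787, -0.99984414,  0.01399874, -0.01635968],
       [-0.99656185,  0.00957031, -0.08229752,  0.60529641],
       [ 0.08215072, -0.01483595, -0.99650948,  1.68547364],
       [ 0.        ,  0.        ,  0.        ,  1.        ]])}
0.1 [0.21516845 0.58645318 0.40383454] [ 1.74995830e-01  9.84568672e-01 -9.31740582e-04 -3.49422433e-04] [-0.74619968 -0.58867487 -0.36172651] 0.9981049986330565
```

View pics/scene0.png

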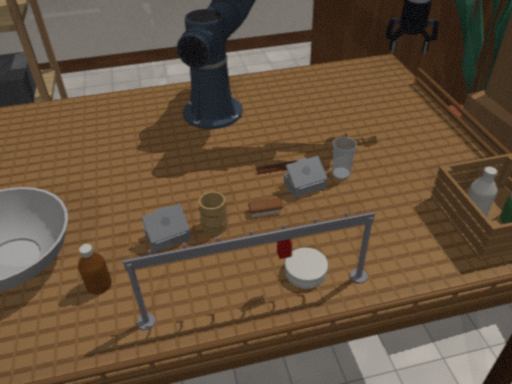

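View pics/top0.png

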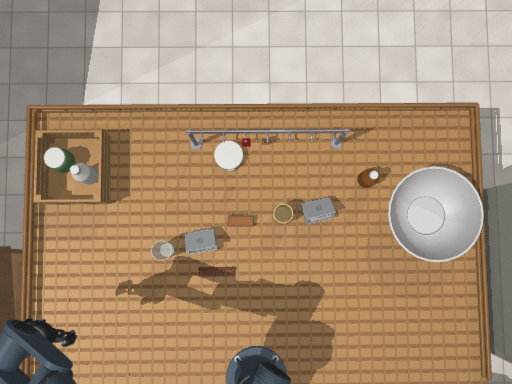

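The target box, beside the bamboo cup, is at about (319,210) in top and (166,226) in scene. The other box, by the tumbler, is at (201,240) in top and (305,175) in scene. I'll zoom in on the target.

```bash
python3 - <<'E'
import cv2,numpy as np
a=cv2.imread("pics/top0.png")[185:235,265:345];b=cv2.imread("pics/scene0.png")[185:260,130:240]
a=cv2.resize(a,(800,500),interpolation=2)[:, :];b=cv2.resize(b,(770,525),interpolation=2)
cv2.imwrite("pics/ta.png",a);cv2.imwrite("pics/sb.png",b)
E
```

```text
(no output)
```

View pics/ta.png

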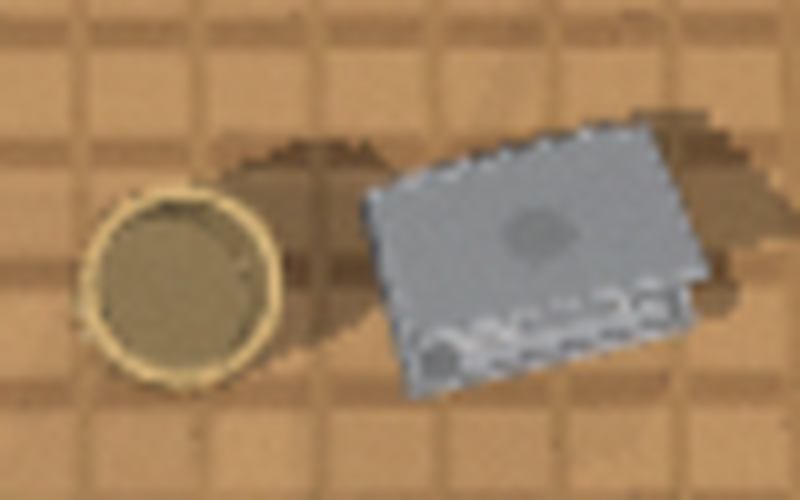

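View pics/sb.png

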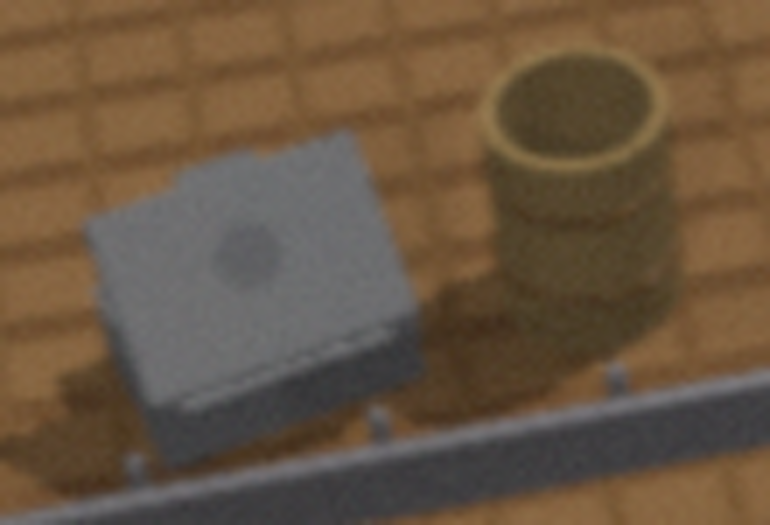

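The top crop shows the lid's hinge edge away from the robot, with its disc at about (319.3,208.4). In the scene crop the disc is at about (165,221). I'll fit the box pose to both views.

```bash
cat > fit.py <<'E'
from station import *
import numpy as np
from scipy.optimize import least_squares
C={n:get_calibration(n) for n in("top","scene")}
def proj(n,p):
    c=C[n];q=c["world_to_cam"]@np.append(p,1);return np.array([c["fx"]*q[0]/q[2]+c["cx"],c["fy"]*q[1]/q[2]+c["cy"]])
def top(px):return (px[0]+.5)/10+264.5,(px[1]+.5)/10+184.5
def sc(px):return (px[0]+.5)/7+129.5,(px[1]+.5)/7+184.5
def W(P,l):
    x,y,w=P[:3];c,s=np.cos(w),np.sin(w);return np.array([x+c*l[0]-s*l[1],y+s*l[0]+c*l[1],l[2]])
def lid(P,d,yy):
    a=P[3];return W(P,[.035-d*np.cos(a)+.006*np.sin(a),yy,.036+d*np.sin(a)+.006*np.cos(a)])
obs=[("top",top((543,234)),.04,0,3),("top",top((365,190)),0,.051,1),("top",top((645,125)),0,-.051,1),("top",top((710,272)),.072,-.051,1),
("scene",sc((247,255)),.04,0,3),("scene",sc((415,310)),0,.051,1),("scene",sc((155,403)),0,-.051,1),("scene",sc((345,132)),.072,.051,1),("scene",sc((90,222)),.072,-.051,1)]
f=lambda P:np.concatenate([o[4]*(proj(o[0],lid(P,o[2],o[3]))-o[1]) for o in obs])
r=least_squares(f,[.45,-.13,.2,.6],x_scale=[.01,.01,.1,.1],loss="soft_l1");P=r.x
print(P,np.round(f(P).reshape(-1,2),1).tolist())
print("disc",lid(P,.04,0),"shut",W(P,[-.005,0,.042]),"edge",lid(P,.072,0))
g=lambda v:proj("top",[v[0],v[1],.095])-top((182,287))
cup=least_squares(g,[.45,0]).x;print("cup",cup,np.hypot(*(cup-P[:2])))
s=sense();print(s["tcp_pos"])
E
python3 fit.py
```

```text
[ 0.56752661 -0.21886693  0.23150131  0.62481896] [[-2.9, 0.4], [-0.7, -0.6], [-0.1, -1.1], [-0.4, -0.2], [-0.9, -0.0], [0.6, -0.0], [-1.2, 0.8], [0.3, -0.7], [-2.0, -0.3]]
disc [ 0.5734317  -0.21747494  0.06426443] shut [ 0.56265999 -0.22001413  0.042     ] edge [ 0.54816987 -0.22342985  0.08298285]
cup [ 0.55525694 -0.09565986] 0.12381650925201154
[0.21516845 0.58645318 0.40383454]
```

```bash
python3 -m jog '{"linear":[[17.5,-40,0],[17.5,-40,0],[17.5,-40,0],[17.5,-40,0],[17.5,-40,0],[17.5,-40,0],[17.5,-40,0],[17.5,-40,0],[17.5,-40,0],[17.5,-40,0]],"turn":[0.33,0.33,0.33,0.33,0.33,0.33,0.33,0.33,0.33,0.33]}' 0
python3 -m jog '{"linear":[[17.5,-40,0],[17.5,-40,0],[17.5,-40,0],[17.5,-40,0],[17.5,-40,0],[17.5,-40,0],[17.5,-40,0],[17.5,-40,0],[17.5,-40,0],[17.5,-45,0],[0,0,0],[0,0,0]],"turn":[0.33,0.33,0.33,0.33,0.33,0.33,0.33,0.33,0.33,0.33,0,0]}'
```

```text
t: 1.35
tcp_pos: [0.3906, 0.1854, 0.4046]
tool_rot: [0.031, 1.0, -0.0, -0.0]
force: [0.1, 0.3, -0.1]
finger_gap: 0.002
gripper_force: 0.0
t: 2.85
tcp_pos: [0.5648, -0.218, 0.4039]
tool_rot: [-0.112, 0.994, 0.001, -0.001]
force: [-0.4, 0.6, -0.0]
finger_gap: 0.0
gripper_force: 0.0
```

```bash
python3 -m jog '{"linear":[[0,0,-30],[0,0,-30],[0,0,-30],[0,0,-30],[0,0,-10],[0,0,0],[0,0,0]],"turn":[0,0,0,0,0,0,0]}'
python3 - <<'E'
from station import *
import cv2,numpy as np
a=cv2.resize(snapshot("scene")[130:270,90:250],(480,420));b=cv2.resize(snapshot("top")[150:255,250:370],(480,420))
cv2.imwrite("pics/n1.png",np.hstack([b[:,:300],a])[:,:,::-1])
E
```

```text
t: 3.72
tcp_pos: [0.5658, -0.2182, 0.276]
tool_rot: [-0.112, 0.994, -0.001, 0.001]
force: [0.2, -0.3, 0.4]
finger_gap: 0.003
gripper_force: 0.0
```

View pics/n1.png

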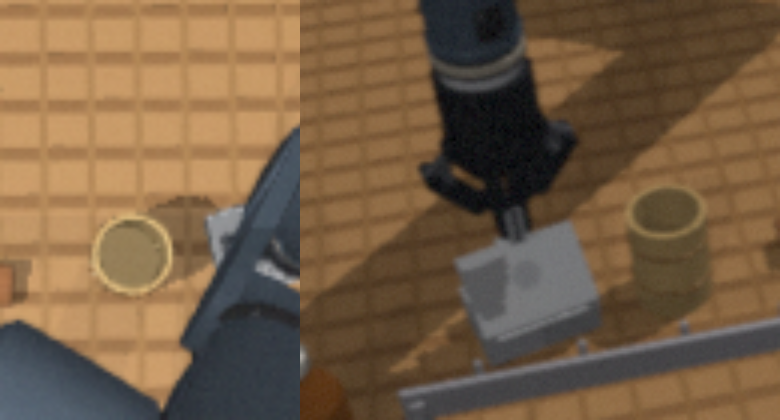

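The scene view shows the fingertips just above the thumb disc, with the gripper well clear of the cup. I'll press slowly.

```bash
python3 -m jog '{"linear":[[0,0,-5],[0,0,-5],[0,0,-5],[0,0,-5],[0,0,-4],[0,0,-4],[0,0,-4],[0,0,-4],[0,0,-3],[0,0,-3]],"turn":[0,0,0,0,0,0,0,0,0,0]}'
```

```text
t: 5.08
tcp_pos: [0.5653, -0.2183, 0.2325]
tool_rot: [-0.112, 0.994, 0.0, -0.0]
force: [0.4, -0.5, 1.8]
finger_gap: 0.002
gripper_force: 0.8
```

Contact is about 1.8 N, which is in the expected range.

```bash
python3 -m jog '{"linear":[[0,0,-3],[0,0,-3],[0,0,-3],[0,0,-2],[0,0,-2],[0,0,-1],[0,0,0]],"turn":[0,0,0,0,0,0,0]}'
```

```text
t: 5.95
tcp_pos: [0.5654, -0.2182, 0.2185]
tool_rot: [-0.112, 0.994, 0.0, 0.0]
force: [0.2, -0.2, 0.9]
finger_gap: 0.001
gripper_force: 0.0
```

```bash
python3 -m jog '{"linear":[[0,0,-1],[0,0,-1],[0,0,-1],[0,0,0]],"turn":[0,0,0,0]}'; python3 -m jog '{"linear":[[0,0,-0.5],[0,0,0]],"turn":[0,0]}'
```

```text
t: 6.45
tcp_pos: [0.5654, -0.2183, 0.2156]
tool_rot: [-0.112, 0.994, 0.0, 0.0]
force: [-0.8, -0.1, 0.2]
finger_gap: 0.002
gripper_force: 0.2
t: 6.7
tcp_pos: [0.5654, -0.2183, 0.2155]
tool_rot: [-0.112, 0.994, -0.0, 0.0]
force: [-2.0, -0.5, 3.9]
finger_gap: -0.0
gripper_force: 1.8
```

```bash
python3 -m jog '{"linear":[[0,0,-0.5],[0,0,0]],"turn":[0,0]}'
```

```text
t: 6.95
tcp_pos: [0.5654, -0.2183, 0.2154]
tool_rot: [-0.112, 0.994, -0.0, 0.0]
force: [-2.1, 0.0, 6.3]
finger_gap: -0.001
gripper_force: 3.3
```

The lid is on the firm stop: z no longer drops and the force is rising. I'll draw back straight up, then toward the robot to clear the view.

```bash
python3 -m jog '{"linear":[[0,0,-0.3],[0,0,4],[0,0,10],[0,0,30],[0,0,40],[0,0,40],[0,0,40],[-35,0,20],[-35,0,0],[-35,0,0],[0,0,0],[0,0,0]],"turn":[0,0,0,0,0,0,0,0,0,0,0,0]}'
python3 - <<'E'
from station import *
import cv2
cv2.imwrite("pics/n2.png",cv2.resize(snapshot("scene")[120:320,60:370],(775,500))[:,:,::-1])
E
```

```text
t: 8.45
tcp_pos: [0.4609, -0.2186, 0.399]
tool_rot: [-0.112, 0.994, -0.001, 0.001]
force: [0.2, 0.3, -0.1]
finger_gap: -0.002
gripper_force: 0.0
```

View pics/n2.png

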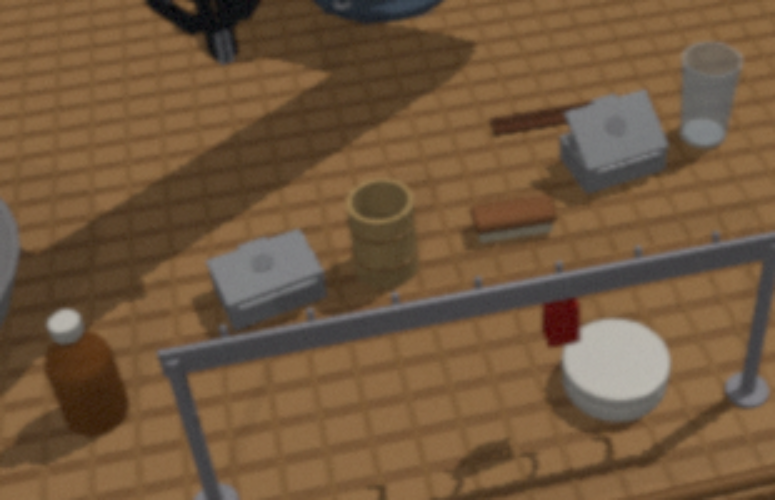

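The picture shows the target lid level, with its disc at crop (263,263). The other box is still open and everything else is in place. The fingertips also stopped at z = 0.042, which is the shut height.

```bash
python3 -c "
from station import *
print(sign_off())"
```

```text
the job is handed in; nothing more can be done
None
```

I pressed the soap box beside the bamboo cup shut (last force reading about 6 N), drew the arm back clear, and handed the job in; the final picture shows the other box still open and nothing else visibly moved, but no verdict came back.

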